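Flip the length stop down and hold the short batten in the saw board for the cut

TASK

Swing the flip stop on the saw board's fence fully down, then lay the shorter of the two battens flat on the board, flush against the fence and with its end butted against the flip stop, so that it lies across the saw slot. Finish while holding it there for the saw: with your fingers on the batten between the saw slot and the stop, clear of the slot, push it diagonally, down onto the board and into the fence at once, firmly (some 15 N), and keep pushing as the program ends. Leave the long batten and the saw lying as they are.

Things in the scene. Friction and masses are not known exactly. Their poses are not given: they have to be found in the camera images.
- saw_board: Wooden saw board fixed to the bench. Origin at bench level; x = 0 is the front face of its fence, x points away from the robot, from deck to fence; y = 0 is the saw slot (3 mm gap in the fence, dark line across the deck), y points left along the fence; z up.
- deck: The saw board's flat plywood deck, waxed so that work slides on it (friction about 0.35); same frame as saw_board. It covers x = -125 to +45 mm, y = -85 to +275 mm; its top is at z = 18 mm.
- fence: The saw board's fence; same frame as saw_board. It stands on the deck along y, from x = 0 to 24 mm, its top at z = 58 mm; an aluminium track is let into the top left of the slot.
- stop_head: Grey head of the flip stop, clamped on the fence track, turned like the saw board; fixed. Origin: on the track, z = 58 mm above the bench, 12 mm behind the fence's front face; y = 0 is the plane of the stop face, which looks right (-y) to the saw slot. Head and arm lie at y = 0 to 39 mm, head top at 90 mm above the bench. Stop face 155 to 225 mm left of the slot, differs by start.
- flip_stop (a joint): Angle of the stop's arm, rad: 0 fully down (working), raised 1.2 to 1.6 at the start. Stiff pivot (0.06 N m, stays where left), axis along y through x = 0, z = 20 mm of stop_head. Aluminium arm, y = 0 to 18 mm, 56 mm long, back (top, when down) 5 mm from the pivot line. Pull it from behind, forward and down round the pivot; pressing on the raised foot from above jams.
- stop_foot (a point): Centre of the outer face of the arm's foot. Arm down: 56 mm in front of the pivot, 23.5 mm below it, facing the robot; the foot, a block 20 to 56 mm in front of the pivot, hangs before the fence to 8 mm above the deck. Arm raised a quarter turn: the foot sticks out to -x with this face on top, 56 mm above the pivot.
- short_batten: The workpiece: the shorter batten, whitish pine, 45 x 244 x 38 mm (x, y, z), 0.13 to 0.27 kg, lying on the bench. Origin: centre of its underside; its length runs along its own y; both ends are alike.
- long_batten: The longer batten, 54 x 304 x 43 mm, same make, lying beside the short one, 0.12 m between their middles (either may be the left one); origin at the centre of its underside, length along its y. To be left alone.
- gents_saw: Small back saw with a turned wooden handle, lying flat to the right of the board, 320 mm long along its x, blade 48 mm deep, up to 29 mm high; origin at bench level where blade and handle meet. To be left alone.

How it is judged:
On the way, in this order (a step that is already met when the one before it is completed fails the run):
1. the flip stop is fully down (value of joint flip_stop below 0.06 rad), for 0.2 s.
2. the short batten lies flat on the deck, flush with the fence and butted against the lowered stop (value of joint flip_stop below 0.06 rad and x of short_batten in the frame of saw_board above -0.0255 m and z of short_batten in the frame of saw_board below 0.021 m and angle between short_batten's own z axis and vertical below 0.04 rad and angle between the y axis of short_batten and the y axis of saw_board, either way round below 0.025 rad and y of short_batten in the frame of stop_head between -0.1255 and -0.119 m), for 0.2 s.
At the end, for the whole second after the job is handed in: Stop down (0.06 rad); short batten flat on the deck, within 3 mm of the fence, 3.5 mm of the stop face, 0.025 rad of square, at rest; fingers push it (over 5 N) onto fence (over 2 N) and deck (over 6 N) at once, 15 mm or more to the stop's side of the slot, as the program ends (all of step 2 and linear speed of short_batten below 0.01 m/s and contact force between short_batten and fence above 2 N and contact force between short_batten and deck above 6 N and contact force between the fingers and short_batten above 5 N and y of the grasp point in the frame of saw_board above 0.015 m); the arm keeps its last pose, push and grip.
It fails at once if the long batten is disturbed (distance of long_batten from where it was at the start of the episode above 0.03 m).
It fails at once if the saw is disturbed (distance of gents_saw from where it was at the start of the episode above 0.03 m).
It also fails if it takes over 70 s, if anything falls off the work surface, if the arm or the gripper's body presses on something with over 40 N, if the wrist force passes 120 N, or if a joint passes its speed limit or range.

ROBOT

A 6-joint arm with a two-finger parallel gripper is mounted at the origin on a cart in front of the work surface, level with it; the furniture and walls round the work are solid. World frame = base frame: x ahead of the robot, y to its left, z up, the work surface at z = 0. Lengths are in m, angles in rad, forces in N, time in s.
With the tool pointing down it reaches from about 0.425 to 0.95 m from the base axis. Payload 3.5 kg.
Tool frame: the origin (TCP) lies at the very end of the fingers, on their centre line; the grasp point (between the pads) lies 19 mm behind it; y points along the fingers, z is the direction in which the jaws open and shut, and the axes are right-handed (so a half turn about y gives the same grasp; the last joint's range is limited). The gripper opens to 85 mm and grips with 20 to 120 N. Pads are 22 mm wide; open, the fingers measure 114 mm over their backs; the gripper's body (76 mm by 85 mm) begins 54 mm behind the grasp point. The pads swing forward as they close: fully open they stand 13 mm farther back than shut.
Start: joints at [-1.359, 0.286, 1.577, -0, 1.279, -0.15], TCP at [0.239, -0.631, 0.231] pointing down, gripper open.
Joint ranges: [-2.77, 2.77], [-0.9, 2.22], [0.21, 2.48], [-1.53, 4.67], [0.24, 2.81], [-2.84, 2.84]. Speed limits (rad/s): [2.79, 2.79, 3.14, 3.14, 3.14, 3.14].

INTERFACE

Orientations are given as a unit quaternion [x, y, z, w].
In Python, from plant import ctrl gives the robot as it stands. The module is installed in compiled form; this text tells all that it offers.
- The arm moves only by the tool jog_arm, never from a script. Its argument "deltas" is a list of rows, each a list of 3 entries, a list of its own where there are three numbers: the turn, a rotation vector about the tool's x, y, z in rad, then the shift along the tool's x, y, z in m, then the opening, from 0 (shut) to 1 (fully open). In form: [[[wx, wy, wz], [dx, dy, dz], gripper], ...]. A call has 1 to 10 rows; each row is the pose to reach, as a shift and turn from the pose measured when the call began, along the tool's axes at that moment; what a row does not reach only later rows make up. A row lasts 1/12 s, in which the tool goes at most 41.7 mm and 7.16 degrees, less where a joint would pass 70% of its speed; a pose out of reach is approached as far as the arm can. A call with a gripper value outside its range is refused whole. The fingers move at their own pace and stop on an object; "force" is the grip in N (left out, the last holds). Time passes only in rows, so rows that repeat a pose let the fingers close. It gives the time, the measured TCP pose, the force and the opening at its end, in the units of the state.
- ctrl.get_state(): the state, without advancing time (a new reading comes with each control period).
- ctrl.read_camera(name): name is "scene" or "side" or "wrist"; returns a dict with "pixels" (384x512x3 uint8, blue, green, red), "range_z" (384x512 float32, m along the optical axis (not along the pixel's ray), 0 where there is no reading), "fx", "fy", "cx", "cy" (pixels), "T" (4x4, takes a point from camera to world coordinates); the wrist camera has in their place "mount" (4x4, takes a point from camera to tool coordinates, whose origin is the TCP and whose axes are the tool frame's). Camera axes: x right, y up, looking along -z (the intrinsics and any distortion apply to the point x, -y, -z); pixel columns grow to the right and rows downward; lengths in m; the calibration is good to about 2 mm. A picture is of the moment at which its call begins: read the wrist's pose just before it.
- ctrl.sign_off(): hands the job in, once; it reports no verdict.
The state is a dict: "time": time; "qpos": joint angles; "dq": joint speeds; "joint_efforts": joint torques, N m; "eef_pos": TCP position; "tcp_rot": TCP orientation; "contact_force": force on the tool from outside, world axes, zero at the start; "wrist_torque": the same for the moment, N m; "opening": opening from 0.0 (shut) to 1.0 (fully open).
Only numpy, scipy, OpenCV 4.12 (cv2) and the standard library are available. Lean on these libraries where they do the work, as an engineer would, in place of code of your own. Each camera call takes 0.05 s, during which the arm holds its last target.

## Working session

There is one attempt and no reset: what is moved stays moved. The work goes in short steps, Python scripts to look and compute and a tool call to move; the robot and the scene stay as the last step left them, time stands still between calls to the robot, and variables do not carry over. Pictures are saved under pics/ and viewed, and the job is handed in when it is done.

Besides the shell and the picture viewer there is one more tool, called after "Request:" as a command line: name --argument value ..., lists and objects as JSON in quotes. jog_arm: Moves the arm, as the interface text tells. Its arguments: {"type":"object","properties":{"deltas":{"type":"array","items":{"type":"array"}},"force":{"type":"number"}},"required":["deltas"]}

```bash
mkdir -p pics
cat > h.py <<'E'
import numpy as np, cv2
from plant import ctrl
from scipy.spatial.transform import Rotation as R
def pose():
    s=ctrl.get_state(); T=np.eye(4); T[:3,:3]=R.from_quat(s['tcp_rot']).as_matrix(); T[:3,3]=s['eef_pos']; return T,s
def cam(n):
    T,s=pose(); c=ctrl.read_camera(n)
    if n=='wrist': c['T']=T@np.array(c['mount'])
    c['T']=np.array(c['T']); return c
def pts(c):
    h,w=c['range_z'].shape; u,v=np.meshgrid(np.arange(w),np.arange(h)); z=c['range_z']
    P=np.stack([(u-c['cx'])/c['fx']*z,-(v-c['cy'])/c['fy']*z,-z],-1)
    return P@c['T'][:3,:3].T+c['T'][:3,3]
def ray(c,u,v,z0):
    d=c['T'][:3,:3]@np.array([(u-c['cx'])/c['fx'],-(v-c['cy'])/c['fy'],-1]); o=c['T'][:3,3]
    return o+d*(z0-o[2])/d[2]
def proj(c,p):
    q=np.linalg.inv(c['T'])@np.append(p,1); return c['cx']+c['fx']*q[0]/-q[2], c['cy']-c['fy']*q[1]/-q[2]
E
python3 - <<'E'
from h import *
T,s=pose(); print(s); print(np.round(T,3))
for n in ['scene','side','wrist']:
    c=cam(n); cv2.imwrite(f'pics/{n}0.png',c['pixels']); print(n,{k:c[k] for k in c if k not in('pixels','range_z')}); np.savez(f'/tmp/{n}0.npz',**c)
E
```

```text
{'time': 0.0, 'qpos': array([-1.35901089e+00,  2.87178404e-01,  1.57819348e+00,  2.24770656e-05,
        1.27859044e+00, -1.49976398e-01]), 'dq': array([-0.00043287,  0.00018226, -0.00101912, -0.00068449, -0.00082435,
        0.00052022]), 'joint_efforts': array([-1.57266353e-03, -4.05986774e+01, -2.92627949e+01, -1.86964189e-04,
        5.85495494e-03,  1.39592807e-06]), 'eef_pos': array([ 0.23880487, -0.63063885,  0.22992976]), 'tcp_rot': array([-0.12722175,  0.69640833, -0.69473304,  0.12718518]), 'contact_force': array([ 0.3093572 , -0.25052689,  0.6716423 ]), 'wrist_torque': array([-0.03732542,  0.00377853, -0.02561353]), 'opening': 1.0006741690492085}
[[-0.935 -0.     0.354  0.239]
 [-0.354  0.002 -0.935 -0.631]
 [-0.    -1.    -0.002  0.23 ]
 [ 0.     0.     0.     1.   ]]
scene {'fx': 465.8603356070547, 'fy': 465.8603356070547, 'cx': 259.37720023803615, 'cy': 190.36264649098092, 'T': array([[ 0.53595848,  0.55152166, -0.63919665, -0.50392971],
       [-0.84423639,  0.35341011, -0.40294691, -0.67697045],
       [ 0.00366461,  0.75559589,  0.65502781,  1.15357534],
       [ 0. 
[... 419 characters left out ...]
': 276.68875182440286, 'fy': 276.68875182440286, 'cx': 259.011327851839, 'cy': 189.30195507951828, 'mount': array([[ 4.65835742e-04, -9.48363664e-01, -3.17184715e-01,
        -8.09542600e-02],
       [-5.98673313e-04,  3.17184428e-01, -9.48363685e-01,
        -1.42596953e-01],
       [ 9.99999712e-01,  6.31671726e-04, -4.20004173e-04,
        -1.02375390e-03],
       [ 0.00000000e+00,  0.00000000e+00,  0.00000000e+00,
         1.00000000e+00]]), 'T': array([[ 0.35352407,  0.88705733,  0.29690071,  0.31425323],
       [-0.93542427,  0.33574269,  0.11071708, -0.60139524],
       [-0.00146985, -0.31686929,  0.94846808,  0.37271539],
       [ 0.        ,  0.        ,  0.        ,  1.        ]])}
```

View pics/scene0.png

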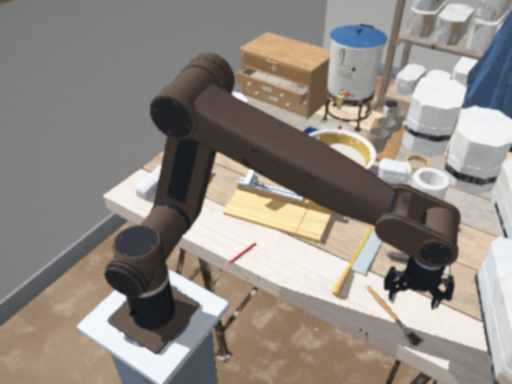

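View pics/side0.png

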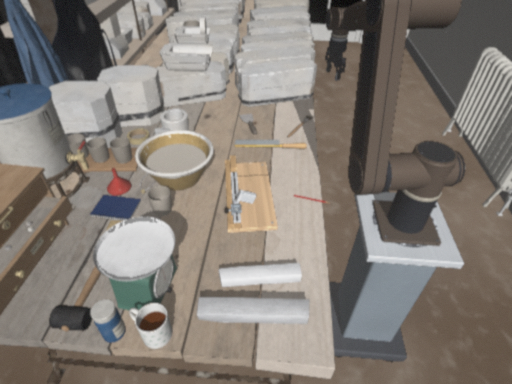

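View pics/wrist0.png

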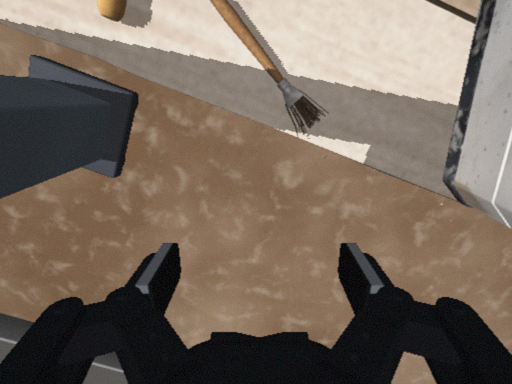

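Side view: the board is around (250,195), with the stop head at about (243,198). The short batten is at (260,273), the long one at (253,308), and the saw at (270,145). Next I measure these from the depth and the pixels.

Run:
```python
from h import *
c=dict(np.load('/tmp/side0.npz')); P=pts(c); np.set_printoptions(precision=4,suppress=True)
img=c['pixels']; 
cv2.imwrite('pics/sidezoom.png',cv2.resize(img[130:340,180:340],None,fx=3.6,fy=2.8,interpolation=cv2.INTER_CUBIC))
z=P[...,2]
hs=cv2.cvtColor(img,cv2.COLOR_BGR2HSV)
for (u,v) in [(260,273),(253,308),(260,215),(237,200),(245,197),(262,240),(290,200)]: print(u,v,P[v,u],hs[v,u])
# battens: connected component of z>0.025 in region
m=((z>0.03)&(z<0.055)&(c['range_z']>0)).astype(np.uint8)
n,l,st,ce=cv2.connectedComponentsWithStats(m)
for i in range(1,n):
    if st[i,4]>150:
        q=P[l==i]; r=cv2.minAreaRect((q[:,:2]*1000).astype(np.float32)); print(st[i],np.median(q[:,2]),np.percentile(q[:,2],95),r)
```

```text
260 273 [0.4865 0.2784 0.0337] [120   2 226]
253 308 [0.497  0.3956 0.0423] [120   3 195]
260 215 [0.5038 0.0309 0.019 ] [ 16  81 196]
237 200 [0.581  0.0466 0.1001] [ 98   5 197]
245 197 [0.5549 0.041  0.1109] [105   7 213]
262 240 [ 0.4899  0.126  -0.0003] [ 15  50 157]
290 200 [ 0.3986 -0.0721  0.0024] [ 14  27 192]
[461   2  51  42 225] 0.042431706217325726 0.05397723793027245 ((-1142.8983154296875, -2300.648681640625), (1035.08642578125, 33.264312744140625), 89.69145202636719)
[164  88  63  15 281] 0.04327676360635346 0.05375350877979812 ((893.5079345703125, -767.421875), (333.8965148925781, 40.485198974609375), 25.284561157226562)
[238  88  76  15 339] 0.041026792245870025 0.05368022357319922 ((473.17333984375, -818.0435791015625), (407.77001953125, 104.92488861083984), 11.080757141113281)
[119 105  45  17 191] 0.04376804455813044 0.05376493747842365 ((1096.6595458984375, -541.5111083984375), (221.6192626953125, 73.8764877319336), 39.027191162109375)
[225 160  12  50 293] 0.037402311620287065 0.048355668659761604 ((623.8258056640625, -111.37776184082031), (43.362388610839844, 2
[... 484 characters left out ...]
7724609375, 47.234336853027344), 10.088342666625977)
[ 49 267  49  64 681] 0.04060024293535469 0.054006404373911354 ((960.57470703125, 400.0638122558594), (193.09686279296875, 89.13336944580078), 82.23509979248047)
[115 296  34  12 156] 0.04358962745018158 0.05403881538703331 ((825.3101196289062, 408.5316162109375), (5.296116352081299, 100.41374969482422), 81.4813003540039)
[ 197  298  113   22 2188] 0.04205914750931872 0.04463377401634383 ((496.1695556640625, 391.5537109375), (303.2048645019531, 55.04296875), 3.9558868408203125)
[140 312  26  20 207] 0.05403798712003849 0.054937544728309994 ((747.1753540039062, 461.42926025390625), (59.24162673950195, 51.740333557128906), 5.995103359222412)
```

View pics/sidezoom.png

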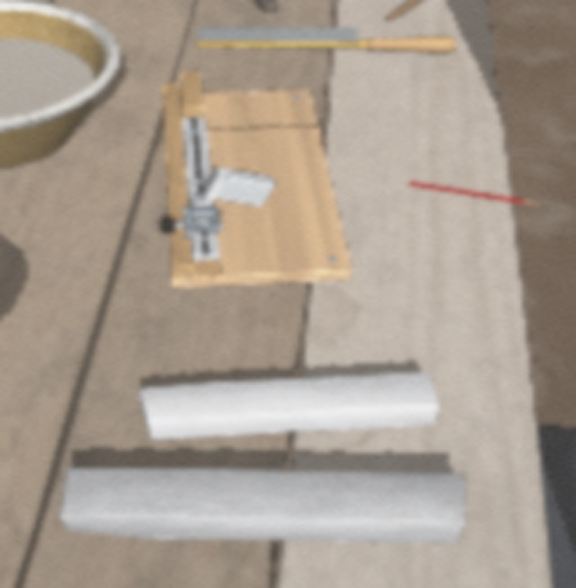

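```bash
cat >> h.py <<'E'
np.set_printoptions(precision=4,suppress=True)
def down(yaw):  # tool down, tool z at world yaw (deg)
    a=np.radians(yaw); z=np.array([np.cos(a),np.sin(a),0]); y=np.array([0,0,-1.]); return np.stack([np.cross(y,z),y,z],1)
def delta(p,Rt):
    T,s=pose(); Rr=T[:3,:3].T@Rt; print('rot',R.from_matrix(Rr).as_rotvec(),'shift',T[:3,:3].T@(np.array(p)-T[:3,3]),'from',T[:3,3])
E
python3 -c "
from h import *
delta([.57,.03,.30],down(-90))"
```

```text
rot [0.0018 0.3618 0.    ] shift [-0.5436 -0.0687 -0.5009] from [ 0.2388 -0.6308  0.2303]
```

Request:
jog_arm --deltas '[[[0,0.36,0],[-0.54,-0.07,-0.5],0],[[0,0.36,0],[-0.54,-0.07,-0.5],0],[[0,0.36,0],[-0.54,-0.07,-0.5],0],[[0,0.36,0],[-0.54,-0.07,-0.5],0],[[0,0.36,0],[-0.54,-0.07,-0.5],0],[[0,0.36,0],[-0.54,-0.07,-0.5],0],[[0,0.36,0],[-0.54,-0.07,-0.5],0],[[0,0.36,0],[-0.54,-0.07,-0.5],0],[[0,0.36,0],[-0.54,-0.07,-0.5],0],[[0,0.36,0],[-0.54,-0.07,-0.5],0]]'

```text
time: 0.98
eef_pos: [0.424, -0.2579, 0.2708]
tcp_rot: [-0.001, 0.708, -0.706, 0.0]
contact_force: [1.1, -0.7, -0.6]
opening: -0.003
```

```bash
python3 -c "
from h import *
delta([.57,.03,.30],down(-90))"
```

```text
rot [0.0019 0.0014 0.0003] shift [-0.1464 -0.0287 -0.2877] from [ 0.424  -0.2579  0.2708]
```

Request:
jog_arm --deltas '[[[0,0,0],[-0.146,-0.03,-0.288],0],[[0,0,0],[-0.146,-0.03,-0.288],0],[[0,0,0],[-0.146,-0.03,-0.288],0],[[0,0,0],[-0.146,-0.03,-0.288],0],[[0,0,0],[-0.146,-0.03,-0.288],0],[[0,0,0],[-0.146,-0.03,-0.288],0],[[0,0,0],[-0.146,-0.03,-0.288],0],[[0,0,0],[-0.146,-0.03,-0.288],0],[[0,0,0],[-0.146,-0.03,-0.288],0],[[0,0,0],[-0.146,-0.03,-0.288],0]]'

```text
time: 1.82
eef_pos: [0.5698, 0.032, 0.3009]
tcp_rot: [-0.002, 0.708, -0.707, 0.001]
contact_force: [0.0, 0.2, 1.4]
opening: -0.002
```

Run:
```python
from h import *
T,s=pose(); print(T[:3,3])
c=cam('wrist'); np.savez('/tmp/w1.npz',**c); cv2.imwrite('pics/w1.png',c['pixels'])
c=cam('scene'); np.savez('/tmp/s1.npz',**c); cv2.imwrite('pics/s1.png',c['pixels'])
```

```text
[0.5698 0.032  0.3009]
```

View pics/w1.png

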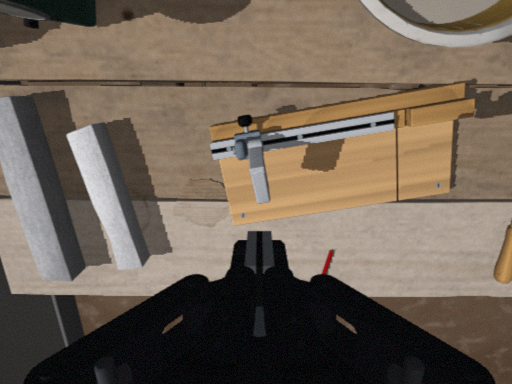

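View pics/s1.png

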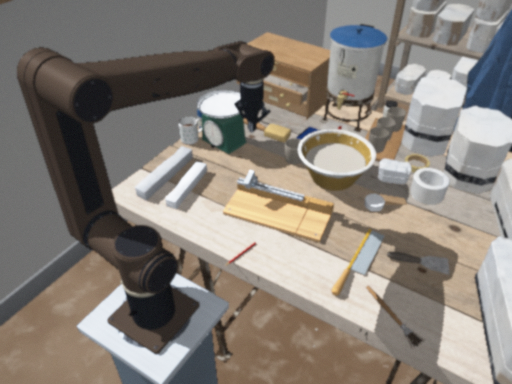

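Run:
```python
from h import *
c=dict(np.load('/tmp/w1.npz')); img=c['pixels']
cv2.imwrite('pics/w1z.png',cv2.resize(img[75:235,200:485],None,fx=2.8,fy=2.8,interpolation=cv2.INTER_CUBIC))
P=pts(c)
for (u,v) in [(120,60),(330,172),(420,165),(440,107),(440,98),(360,130),(253,147),(257,170),(262,190),(110,190),(40,190),(300,240)]: print(u,v,P[v,u])
# batten tops
z=P[...,2]
for lo,hi in [(0.03,0.06)]:
    m=((z>lo)&(z<hi)&(c['range_z']>0)).astype(np.uint8); m[:,200:]=0
    n,l,st,_=cv2.connectedComponentsWithStats(m)
    for i in range(1,n):
        if st[i,4]>300: 
            q=P[l==i]; print(st[i],np.median(q[:,2]),cv2.minAreaRect((q[:,:2]*1000).astype(np.float32)))
s=dict(np.load('/tmp/s1.npz')); cv2.imwrite('pics/s1z.png',cv2.resize(s['pixels'][140:250,120:345],None,fx=3.5,fy=3.5,interpolation=cv2.INTER_CUBIC))
```

```text
120 60 [ 0.7003  0.2369 -0.0002]
330 172 [ 0.5369 -0.0804  0.0161]
420 165 [ 0.5494 -0.2206  0.0178]
440 107 [ 0.6383 -0.2084  0.0579]
440 98 [ 0.6497 -0.2184  0.0378]
360 130 [ 0.6077 -0.1051  0.0583]
253 147 [0.5889 0.0407 0.0882]
257 170 [0.5693 0.0352 0.1305]
262 190 [0.5412 0.0291 0.1199]
110 190 [0.5122 0.2637 0.0375]
40 190 [0.513  0.3689 0.0415]
300 240 [ 0.406  -0.0415  0.0001]
[  0   0  82  23 619] 0.044661087280667144 ((747.7818603515625, 314.32794189453125), (24.356470108032227, 106.59996795654297), 7.719089508056641)
[   0   96   77  186 6413] 0.04260633471605296 ((496.9342956542969, 389.1696472167969), (303.8807373046875, 53.78641891479492), 3.864670991897583)
[  67  124   77  146 4106] 0.03696458921086046 ((488.808349609375, 272.97235107421875), (243.2623291015625, 45.29380416870117), 10.049433708190918)
```

View pics/w1z.png

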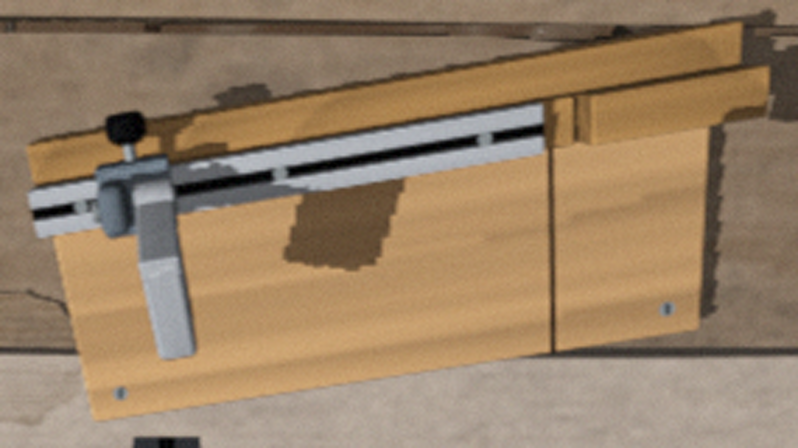

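View pics/s1z.png

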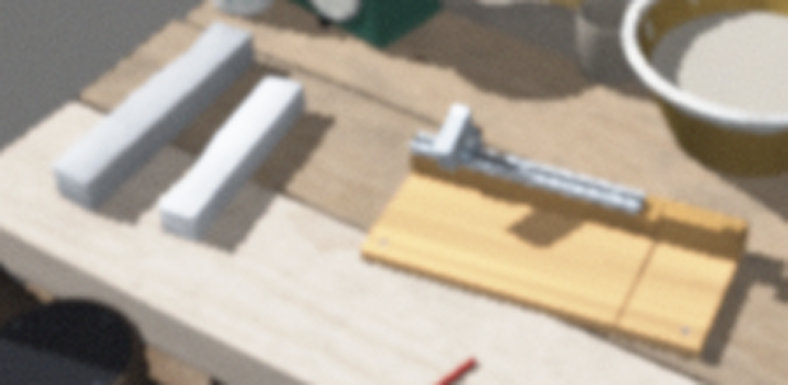

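```bash
cat > b.py <<'E'
from h import *
c=dict(np.load('/tmp/w1.npz')); P=pts(c); z=P[...,2]
def comp(lo,hi,x0=200):
    m=((z>lo)&(z<hi)&(c['range_z']>0)).astype(np.uint8); m[:,:x0]=0; m[235:]=0;m[:78]=0
    n,l,st,_=cv2.connectedComponentsWithStats(m); i=1+np.argmax(st[1:,4]); return P[l==i],l==i
d,_=comp(.012,.024)
r=cv2.minAreaRect((d[:,:2]*1000).astype(np.float32)); print('deck',r,np.median(d[:,2])); 
f,fm=comp(.052,.064); r=cv2.minAreaRect((f[:,:2]*1000).astype(np.float32)); print('fence',r,np.median(f[:,2])); print(cv2.boxPoints(r))
def Z(u,v,h): return ray(c,u/2.8+200-.3,v/2.8+75-.3,h)
a=Z(95,418,.018);b=Z(700,328,.018);print('deck front L,R',a,b,'len',np.linalg.norm(a-b),'yaw',np.degrees(np.arctan2(*(a-b)[[1,0]])))
s1=Z(553,150,.018);s2=Z(553,352,.018);print('slot',s1,s2)
e1=Z(594,147,.058);e2=Z(770,108,.058);e0=Z(38,237,.058);print('fence front top',e0,e1,e2)
E
python3 b.py
```

```text
deck ((532.5379028320312, -90.49664306640625), (121.17565155029297, 360.2019348144531), 10.032244682312012) 0.018108898543071072
fence ((605.0628662109375, -60.12158966064453), (24.967941284179688, 182.11749267578125), 9.52453327178955) 0.05817113905354698
[[ 577.6835   27.6162]
 [ 607.8185 -151.9908]
 [ 632.4423 -147.8593]
 [ 602.3073   31.7476]]
deck front L,R [0.4457 0.0754 0.018 ] [ 0.505  -0.2772  0.018 ] len 0.357570842706276 yaw 99.54444128459694
slot [ 0.606  -0.1754  0.018 ] [ 0.4897 -0.1944  0.018 ]
fence front top [0.5658 0.0978 0.058 ] [ 0.6118 -0.1755  0.058 ] [ 0.6305 -0.2566  0.058 ]
```

```bash
cat >> b.py <<'E'
print('----')
from scipy.stats import theilslopes
def edge(pts_,yaw,side,lo,hi,n=25):
    a=np.radians(yaw); ex=np.array([np.cos(a),np.sin(a)]); ey=np.array([-np.sin(a),np.cos(a)])
    x=pts_[:,:2]@ex; y=pts_[:,:2]@ey; bs=np.linspace(y.min()+.012,y.max()-.012,n); o=[]
    for k in range(n-1):
        q=x[(y>=bs[k])&(y<bs[k+1])]
        if len(q)>8: o.append(((bs[k]+bs[k+1])/2,np.percentile(q,side)))
    o=np.array(o); s,i,_,_=theilslopes(o[:,1],o[:,0]); return yaw-np.degrees(np.arctan(s)),i+s*np.median(o[:,0]), np.median(np.abs(o[:,1]-i-s*o[:,0]))
print('deck front',edge(d,9.7,2,0,0),'fence front',edge(f,9.7,3,0,0),'fence back',edge(f,9.7,97,0,0))
a=np.radians(9.7); ex=np.array([np.cos(a),np.sin(a)]); ey=np.array([-np.sin(a),np.cos(a)])
print('deck y',np.percentile(d[:,:2]@ey,[.3,99.7]))
print('slot y', s1[:2]@ey,s2[:2]@ey)
# stop arm: points above 0.095
m=(z>.07)&(z<.16); m[235:]=False; m[:,:200]=False; m[:100]=False; m[:,300:]=False
q=P[m]; X=q[:,:2]@ex; Y=q[:,:2]@ey
for lo,hi in [(.07,.085),(.085,.095),(.095,.105),(.105,.115),(.115,.125),(.125,.135),(.135,.145)]:
    k=(q[:,2]>lo)&(q[:,2]<hi)
    if k.sum()>5: print(lo,k.sum(),'X',np.percentile(X[k],[2,50,98]),'Y',np.percentile(Y[k],[2,50,98]))
E
python3 b.py | sed -n '/----/,$p'
```

```text
----
deck front (np.float64(9.948094727565024), np.float64(0.45276358709237213), np.float64(0.00015173874182982422)) fence front (np.float64(9.82474856384099), np.float64(0.5751563204201888), np.float64(0.00012355607339049893)) fence back (np.float64(9.84111418928671), np.float64(0.5978819455748167), np.float64(5.412090735330111e-05))
deck y [-0.3571 -0.0005]
slot y -0.2749680833099988 -0.2740957885972008
0.07 100 X [0.5809 0.5932 0.5977] Y [-0.0715 -0.0542 -0.0322]
0.085 280 X [0.5752 0.5875 0.5969] Y [-0.0697 -0.046  -0.0364]
0.095 70 X [0.5475 0.5824 0.5847] Y [-0.0703 -0.0622 -0.0534]
0.105 145 X [0.5187 0.5547 0.5807] Y [-0.0703 -0.0619 -0.0529]
0.115 333 X [0.5271 0.5445 0.5769] Y [-0.0702 -0.0615 -0.0526]
0.125 249 X [0.5516 0.5644 0.5728] Y [-0.0698 -0.0617 -0.053 ]
```

```bash
cat >> h.py <<'E'
PSI=np.radians(9.85); EX=np.array([np.cos(PSI),np.sin(PSI),0]); EY=np.array([-np.sin(PSI),np.cos(PSI),0])
_a=np.radians(9.7)
# fence front pt on slot: coords in 9.7deg frame (.5745,-.2745): front x referenced at y~-0.06-> convert
_ex=np.array([np.cos(_a),np.sin(_a),0]);_ey=np.array([-np.sin(_a),np.cos(_a),0])
_m=.5745*_ex-.14*_ey   # point on fence front near middle
FX=_m@EX; SY=(.50*_ex-.2745*_ey)@EY
O=FX*EX+SY*EY; ST=(-.0705+.2745) # stop y in board frame
def B(x,y,z): return O+x*EX+y*EY+np.array([0,0,z])
def inB(p): p=np.asarray(p)-O; return np.array([p@EX,p@EY,p[2]])
E
python3 - <<'E'
from h import *
print(O,ST,FX,SY)
delta(B(.021,ST+.008,.16),down(-80.15)); T,_=pose(); print(inB(T[:3,3]))
E
```

```text
[ 0.6129 -0.1735  0.    ] 0.20400000000000001 0.5741315124964247 -0.2758080547475768
rot [ 0.0017 -0.1705  0.0014] shift [-0.0283  0.1406 -0.0087] from [0.5692 0.03   0.3007]
[-0.0082  0.208   0.3007]
```

Request:
jog_arm --deltas '[[[0,-0.17,0],[-0.028,0.05,-0.009],0],[[0,-0.17,0],[-0.028,0.1,-0.009],0],[[0,-0.17,0],[-0.028,0.14,-0.009],0],[[0,-0.17,0],[-0.028,0.14,-0.009],0],[[0,-0.17,0],[-0.028,0.14,-0.009],0],[[0,-0.17,0],[-0.028,0.14,-0.009],0]]'

```text
time: 2.42
eef_pos: [0.5958, 0.0379, 0.1593]
tcp_rot: [-0.062, 0.705, -0.704, 0.058]
contact_force: [-0.1, 0.2, 0.0]
opening: 0.004
```

Run:
```python
from h import *
T,s=pose(); print(T[:3,3],inB(T[:3,3]),s['contact_force'])
c=cam('wrist'); cv2.imwrite('pics/w2.png',c['pixels'])
c=cam('side'); cv2.imwrite('pics/side2.png',cv2.resize(c['pixels'][120:260,190:330],None,fx=4,fy=4,interpolation=cv2.INTER_CUBIC))
delta(B(.021,ST+.008,.12),down(-80.15))
```

```text
[0.5958 0.0379 0.1593] [0.0194 0.2112 0.1593] [-0.0961  0.2383  0.0291]
rot [ 0.0005 -0.0019 -0.0028] shift [ 0.001   0.0433 -0.001 ] from [0.5983 0.0381 0.1633]
```

View pics/w2.png

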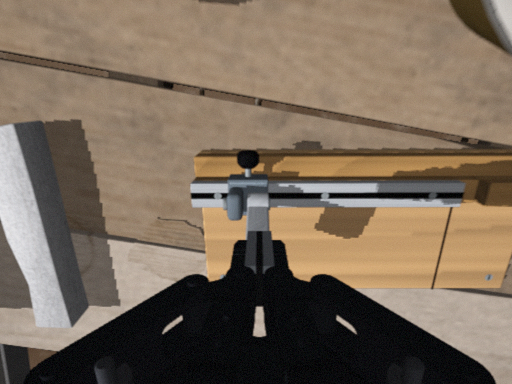

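View pics/side2.png

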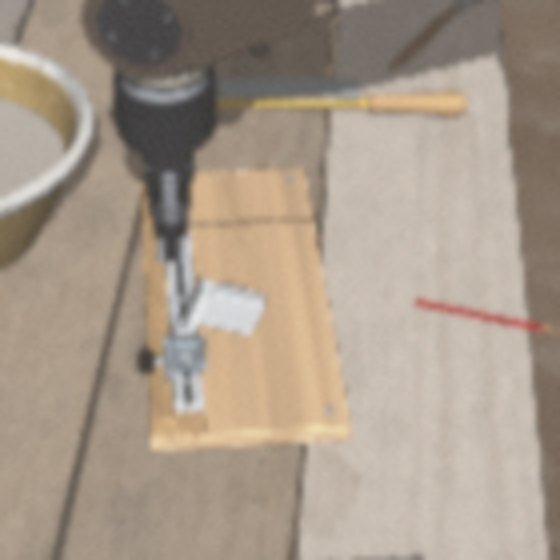

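Request:
jog_arm --deltas '[[[0,0,0],[0.001,0.02,-0.001],0],[[0,0,0],[0.001,0.042,-0.001],0],[[0,0,0],[0.001,0.042,-0.001],0],[[0,0,0],[0.001,0.042,-0.001],0]]'

```text
time: 2.85
eef_pos: [0.5977, 0.0386, 0.1228]
tcp_rot: [-0.059, 0.705, -0.704, 0.061]
contact_force: [-0.0, 1.2, -0.1]
opening: -0.001
```

Run:
```python
from h import *
T,s=pose(); print(T[:3,3],inB(T[:3,3]),s['contact_force'])
delta(B(.021,ST+.008,.12),down(-80.15))
```

```text
[0.5977 0.0386 0.1228] [0.0214 0.2116 0.1228] [-0.0276  1.1766 -0.1195]
rot [ 0.0002 -0.0023 -0.0039] shift [ 0.0004  0.0028 -0.0004] from [0.5977 0.0386 0.1228]
```

Next comes the arc.

Request:
jog_arm --deltas '[[[0,0,0],[0.014,0.002,0],0],[[0,0,0],[0.02,0.005,0],0],[[0,0,0],[0.026,0.009,0],0],[[0,0,0],[0.031,0.014,0],0],[[0,0,0],[0.035,0.019,0],0],[[0,0,0],[0.039,0.025,0],0],[[0,0,0],[0.042,0.031,0],0],[[0,0,0],[0.043,0.036,0],0],[[0,0,0],[0.044,0.041,0],0],[[0,0,0],[0.044,0.043,0],0]]'

```text
time: 3.68
eef_pos: [0.5546, 0.0312, 0.0827]
tcp_rot: [-0.06, 0.705, -0.704, 0.06]
contact_force: [-12.4, 0.3, 29.2]
opening: 0.004
```

Run:
```python
from h import *
T,s=pose(); print(T[:3,3],inB(T[:3,3]),s['contact_force'])
c=cam('wrist'); cv2.imwrite('pics/w3.png',c['pixels'])
c=cam('side'); cv2.imwrite('pics/side3.png',cv2.resize(c['pixels'][120:260,190:330],None,fx=4,fy=4,interpolation=cv2.INTER_CUBIC))
```

```text
[0.5546 0.0312 0.0827] [-0.0224  0.2117  0.0827] [-12.4352   0.2884  29.2355]
```

View pics/side3.png

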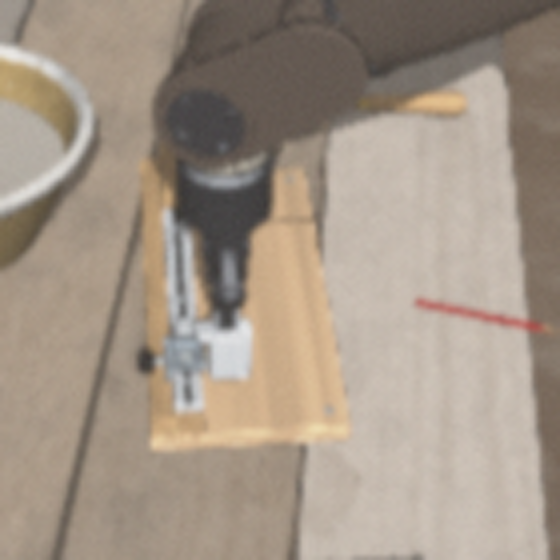

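Request:
jog_arm --deltas '[[[0,0,0],[0,-0.04,0],0],[[0,0,0],[0,-0.08,0],0],[[0,0,0],[0,-0.12,0],0],[[0,0,0],[0.03,-0.15,-0.03],1],[[0,0,0],[0.05,-0.15,-0.06],1],[[0,0,0],[0.055,-0.15,-0.1],1],[[0,0,0],[0.06,-0.15,-0.14],1],[[0,0,0],[0.06,-0.15,-0.16],1],[[0,0,0],[0.06,-0.15,-0.16],1],[[0,0,0],[0.06,-0.15,-0.16],1]]'

```text
time: 4.62
eef_pos: [0.4676, 0.1794, 0.2322]
tcp_rot: [-0.061, 0.705, -0.704, 0.061]
contact_force: [-0.5, -0.1, 0.1]
opening: 0.972
```

Run:
```python
from h import *
T,s=pose(); print(T[:3,3],inB(T[:3,3]),s['contact_force'])
c=cam('wrist'); np.savez('/tmp/w4.npz',**c); cv2.imwrite('pics/w4.png',c['pixels'])
P=pts(c); z=P[...,2]
m=((z>.03)&(z<.05)&(c['range_z']>0)).astype(np.uint8)
n,l,st,_=cv2.connectedComponentsWithStats(m)
for i in range(1,n):
    if st[i,4]>1500:
        q=P[l==i]; print(st[i],np.median(q[:,2]),cv2.minAreaRect((q[:,:2]*1000).astype(np.float32)))
```

```text
[0.4676 0.1794 0.2322] [-0.0827  0.3726  0.2322] [-0.5357 -0.0516  0.0696]
[   53     0    67   231 11038] 0.042729604508372265 ((479.7536315917969, 388.25164794921875), (267.4798278808594, 53.24209213256836), 3.6158623695373535)
[ 158   21   53  206 7308] 0.03716829837871488 ((488.58074951171875, 273.404296875), (242.6915283203125, 44.83952331542969), 10.117058753967285)
[ 405   53  107   19 1852] 0.03817350195312705 ((621.2925415039062, -19.062774658203125), (18.81180763244629, 120.27794647216797), 9.956299781799316)
```

View pics/w4.png

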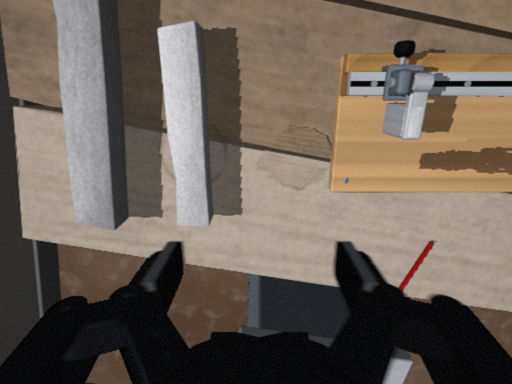

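Run:
```python
from h import *
c=dict(np.load('/tmp/w4.npz')); P=pts(c); z=P[...,2]
q=P[60:150,370:450].reshape(-1,3); q=q[(q[:,2]>.062)&(q[:,2]<.15)]
b=np.array([inB(p) for p in q]); 
for a0 in np.arange(-.05,.04,.01):
    k=(b[:,0]>a0)&(b[:,0]<a0+.01)
    if k.sum()>3: print(round(a0,3),k.sum(),np.percentile(b[k,2],[5,50,95]),'y',np.percentile(b[k,1],[2,98]))
delta([.4887,.2733,.07],down(-79.95))
```

```text
-0.05 97 [0.065  0.0823 0.084 ] y [0.2056 0.2223]
-0.04 257 [0.0652 0.0826 0.0841] y [0.2055 0.2227]
-0.03 259 [0.0662 0.0826 0.0841] y [0.2056 0.2225]
-0.02 265 [0.0654 0.0825 0.0841] y [0.2056 0.2226]
-0.01 375 [0.065  0.0819 0.0842] y [0.2055 0.2398]
0.0 495 [0.0664 0.0855 0.0903] y [0.2055 0.2425]
0.01 502 [0.0673 0.0867 0.0906] y [0.2056 0.2432]
0.02 332 [0.0645 0.0665 0.0889] y [0.2052 0.2403]
rot [ 0.0001 -0.0041  0.0006] shift [-0.0366  0.1622 -0.0898] from [0.468  0.1785 0.2322]
```

Request:
jog_arm --deltas '[[[0,0,0],[-0.017,0,-0.035],1],[[0,0,0],[-0.037,0.01,-0.07],1],[[0,0,0],[-0.037,0.04,-0.09],1],[[0,0,0],[-0.037,0.08,-0.09],1],[[0,0,0],[-0.037,0.12,-0.09],1],[[0,0,0],[-0.037,0.15,-0.09],1],[[0,0,0],[-0.037,0.15,-0.09],1],[[0,0,0],[-0.037,0.15,-0.09],1]]'

```text
time: 5.33
eef_pos: [0.4883, 0.2718, 0.0801]
tcp_rot: [0.062, -0.704, 0.705, -0.058]
contact_force: [0.9, 0.4, -0.1]
opening: 1.001
```

Run:
```python
from h import *
T,s=pose(); print(T[:3,3],s['contact_force'],s['opening'])
c=cam('wrist'); cv2.imwrite('pics/w5.png',c['pixels'])
delta([.4887,.2733,.008],down(-79.95))
```

```text
[0.4883 0.2718 0.0801] [ 0.9205  0.364  -0.0837] 1.0007636115776173
rot [ 0.     -0.0059  0.0002] shift [ 0.0014  0.0748 -0.0008] from [0.4902 0.2727 0.0828]
```

View pics/w5.png

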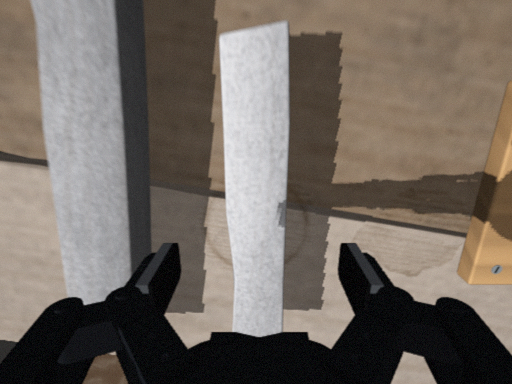

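Request:
jog_arm --deltas '[[[0,-0.006,0],[0.001,0.035,-0.001],1],[[0,-0.006,0],[0.001,0.065,-0.001],1],[[0,-0.006,0],[0.001,0.074,-0.001],1],[[0,-0.006,0],[0.001,0.074,-0.001],1],[[0,-0.006,0],[0.001,0.074,-0.001],0.2],[[0,-0.006,0],[0.001,0.074,-0.001],0.2],[[0,-0.006,0],[0.001,0.074,-0.001],0.2],[[0,-0.006,0],[0.001,0.074,-0.001],0.2],[[0,-0.006,0],[0.001,0.074,-0.001],0.2],[[0,-0.006,0],[0.001,0.074,-0.001],0.2]]' --force 40

```text
time: 6.22
eef_pos: [0.4909, 0.2743, 0.0113]
tcp_rot: [-0.061, 0.705, -0.704, 0.063]
contact_force: [0.1, 0.0, 6.1]
opening: 0.514
```

Run:
```python
from h import *
T,s=pose(); print(T[:3,3],s['contact_force'],s['opening'])
```

```text
[0.4909 0.2743 0.0113] [0.1028 0.0213 6.1215] 0.5144053198569725
```

Request:
jog_arm --deltas '[[[0,0,0],[0,-0.02,0],0.2],[[0,0,0],[0,-0.06,0],0.2],[[0,0,0],[0,-0.1,0],0.2],[[0,0,0],[0,-0.14,0],0.2],[[0,0,0],[0,-0.14,0],0.2],[[0,0,0],[0,-0.14,0],0.2]]'

```text
time: 6.72
eef_pos: [0.4923, 0.2748, 0.1553]
tcp_rot: [-0.058, 0.705, -0.703, 0.066]
contact_force: [-0.2, -0.0, -2.8]
opening: 0.513
```

Run:
```python
from h import *
T,s=pose(); print(T[:3,3],s['contact_force'],s['opening'],s['qpos'])
delta(B(-.052,ST-.137,.15),down(9.85))
```

```text
[0.4923 0.2748 0.1553] [-0.2359 -0.0222 -2.7956] 0.5129905080109751 [0.3292 0.1125 1.9249 0.0001 1.0925 1.7242]
rot [-0.0075 -1.5669 -0.0106] shift [0.0115 0.0044 0.3953] from [0.4923 0.2748 0.1553]
```

Request:
jog_arm --deltas '[[[0,-0.12,0],[0.001,0,0.03],0.2],[[0,-0.24,0],[0.002,0,0.07],0.2],[[0,-0.36,0],[0.003,0,0.11],0.2],[[0,-0.48,0],[0.005,0,0.15],0.2],[[0,-0.6,0],[0.006,0,0.19],0.2],[[0,-0.72,0],[0.007,0,0.23],0.2],[[0,-0.84,0],[0.008,0,0.27],0.2],[[0,-0.96,0],[0.009,0,0.31],0.2],[[0,-1.08,0],[0.01,0,0.35],0.2],[[0,-1.2,0],[0.011,0,0.38],0.2]]'

```text
time: 7.55
eef_pos: [0.5448, -0.0922, 0.1519]
tcp_rot: [-0.431, 0.559, -0.558, 0.437]
contact_force: [0.6, 0.7, -1.0]
opening: 0.513
```

Run:
```python
from h import *
T,s=pose(); print(T[:3,3],s['contact_force'],s['opening'],s['qpos'])
delta(B(-.052,ST-.137,.13),down(9.85))
```

```text
[ 0.5448 -0.0922  0.1519] [ 0.6219  0.7032 -1.0229] 0.5134280113866891 [-0.3547  0.0952  1.9506  0.0086  1.0914 -0.1088]
rot [-0.0066 -0.4218 -0.0059] shift [0.0223 0.0218 0.011 ] from [ 0.5448 -0.0922  0.1519]
```

Request:
jog_arm --deltas '[[[-0.001,-0.11,-0.001],[0.008,0,0.011],0.2],[[-0.003,-0.22,-0.003],[0.015,0,0.011],0.2],[[-0.005,-0.32,-0.005],[0.022,0,0.011],0.2],[[-0.006,-0.42,-0.006],[0.022,0,0.011],0.2],[[-0.006,-0.42,-0.006],[0.022,0,0.011],0.2],[[-0.006,-0.42,-0.006],[0.022,0,0.011],0.2],[[-0.006,-0.42,-0.006],[0.022,0,0.011],0.2]]'

```text
time: 8.13
eef_pos: [0.5492, -0.1157, 0.1504]
tcp_rot: [0.54, -0.457, 0.456, -0.54]
contact_force: [-0.5, 0.6, -1.7]
opening: 0.516
```

Run:
```python
from h import *
T,s=pose(); print(T[:3,3],inB(T[:3,3]),s['contact_force'],s['opening'],s['qpos'])
delta(B(-.052,ST-.137,.04),down(9.85))
for n in ['wrist','side','scene']:
    c=cam(n); np.savez(f'/tmp/{n}6.npz',**c); cv2.imwrite(f'pics/{n}6.png',c['pixels'])
```

```text
[ 0.5492 -0.1157  0.1504] [-0.0528  0.0679  0.1504] [-0.5153  0.607  -1.6547] 0.5155346633347118 [-0.3884  0.1201  1.9262  0.0002  1.0972 -0.5568]
rot [ 0.0016 -0.0037 -0.0012] shift [0.001  0.1104 0.001 ] from [ 0.5492 -0.1157  0.1504]
```

View pics/wrist6.png

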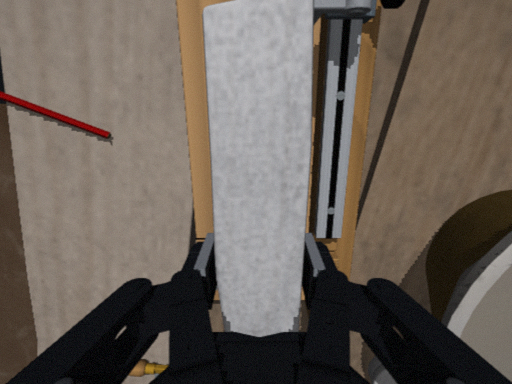

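View pics/scene6.png

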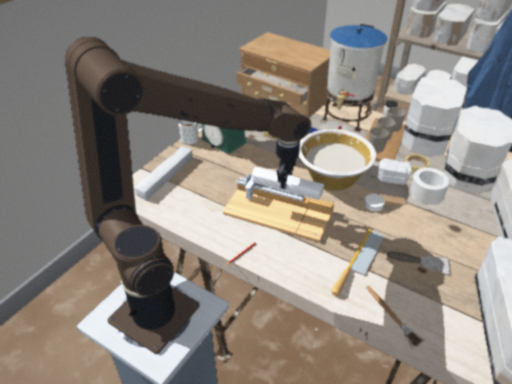

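Run:
```python
from h import *
c=dict(np.load('/tmp/wrist6.npz')); P=pts(c); z=P[...,2]
m=((z>.15)&(z<.2)&(c['range_z']>0)).astype(np.uint8); m[235:]=0
n,l,st,_=cv2.connectedComponentsWithStats(m); i=1+np.argmax(st[1:,4])
q=np.array([inB(p) for p in P[l==i]])
print(st[i],np.linalg.lstsq(np.c_[q[:,0],q[:,1],np.ones(len(q))],q[:,2],rcond=None)[0],np.median(q[:,2]))
print(cv2.minAreaRect((q[:,:2]*1000).astype(np.float32)),np.percentile(q[:,1],[.5,99.5]),np.percentile(q[:,0],[1,99]))
```

```text
[  203     0   112   235 24109] [-0.0112 -0.0079  0.1767] 0.17620466470341134
((-52.88274383544922, 131.8706512451172), (105.29061126708984, 56.99158477783203), 89.51741027832031) [0.0894 0.1835] [-0.074 -0.032]
```

Request:
jog_arm --deltas '[[[0,-0.004,0],[0.001,0.035,0.001],0.2],[[0,-0.004,0],[0.001,0.07,0.001],0.2],[[0,-0.004,0],[0.001,0.1,0.001],0.2],[[0,-0.004,0],[0.001,0.11,0.001],0.2],[[0,-0.004,0],[0.001,0.115,0.001],0.2],[[0,-0.004,0],[0.001,0.118,0.001],0.2],[[0,-0.004,0],[0.001,0.119,0.001],0.2],[[0,-0.004,0],[0.001,0.119,0.001],0.2]]'

```text
time: 8.95
eef_pos: [0.5525, -0.1172, 0.0343]
tcp_rot: [-0.541, 0.454, -0.456, 0.542]
contact_force: [0.3, 0.1, -1.3]
opening: 0.515
```

Run:
```python
from h import *
T,s=pose(); print(T[:3,3],inB(T[:3,3]),s['contact_force'],s['opening'])
delta(B(-.052,ST-.137,.03),down(9.85))
```

```text
[ 0.5525 -0.1172  0.0343] [-0.0498  0.0658  0.0343] [ 0.3365  0.1443 -1.35  ] 0.5147114617404912
rot [-0.003   0.0017  0.0018] shift [-0.0012  0.0043 -0.0022] from [ 0.5525 -0.1172  0.0343]
```

Request:
jog_arm --deltas '[[[0,0,0],[-0.002,0.003,-0.002],0.2],[[0,0,0],[-0.004,0.005,-0.002],0.2],[[0,0,0],[-0.008,0.005,-0.002],0.2],[[0,0,0],[-0.012,0.005,-0.002],0.2],[[0,0,0],[-0.012,0.005,-0.002],0.2],[[0,0,0],[-0.012,0.005,-0.002],0.2]]'

```text
time: 9.45
eef_pos: [0.5485, -0.1051, 0.0296]
tcp_rot: [-0.541, 0.454, -0.456, 0.542]
contact_force: [-0.0, 0.5, -0.2]
opening: 0.521
```

Run:
```python
from h import *
T,s=pose(); print(T[:3,3],inB(T[:3,3]),s['contact_force'],s['opening'])
for n in ['wrist','side']:
    c=cam(n); np.savez(f'/tmp/{n}7.npz',**c); cv2.imwrite(f'pics/{n}7.png',c['pixels'])
cv2.imwrite('pics/side7z.png',cv2.resize(c['pixels'][120:260,190:330],None,fx=4,fy=4,interpolation=cv2.INTER_CUBIC))
```

```text
[ 0.5485 -0.1051  0.0296] [-0.0517  0.0784  0.0296] [-0.0399  0.5245 -0.2179] 0.5210600472485505
```

View pics/wrist7.png

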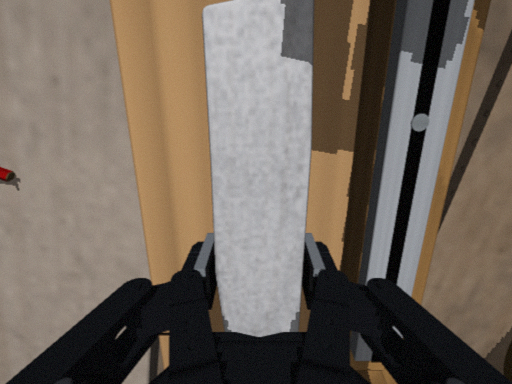

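View pics/side7z.png

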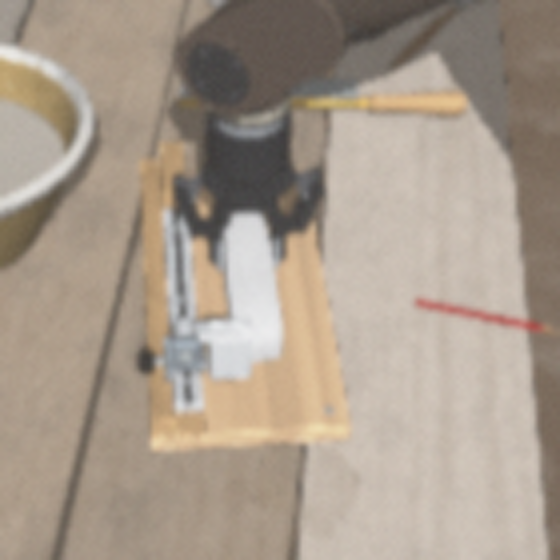

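Request:
jog_arm --deltas '[[[0,0,0],[-0.002,0.001,0],0.2],[[0,0,0],[-0.004,0.001,0],0.2],[[0,0,0],[-0.005,0.001,0],0.2],[[0,0,0],[-0.006,0.001,0],0.2]]'

```text
time: 9.88
eef_pos: [0.5486, -0.1003, 0.0294]
tcp_rot: [-0.541, 0.453, -0.457, 0.542]
contact_force: [0.3, -6.9, 3.1]
opening: 0.514
```

Run:
```python
from h import *
T,s=pose(); f=s['contact_force'];print(T[:3,3],inB(T[:3,3]),f,f@EX,f@EY,s['opening'])
```

```text
[ 0.5486 -0.1003  0.0294] [-0.0508  0.0831  0.0294] [ 0.3314 -6.869   3.1049] -0.8485522876337439 -6.82442405889563 0.5143048232159458
```

Request:
jog_arm --deltas '[[[0,0,0],[0.001,0,0],0.72],[[0,0,0],[0.001,0,0],0.72],[[0,0,0],[0.001,0,0],0.72],[[0,0,0],[0.001,0,0],0.72],[[0,0,0],[0.001,-0.03,0],0.72],[[0,0,0],[0.001,-0.07,0],0.72],[[0,0,0],[0.001,-0.11,0],0.72],[[0,0,0],[0.001,-0.15,0],0.72],[[0,0,0],[0.001,-0.17,0],0],[[0,0,0],[0.001,-0.17,0],0]]'

```text
time: 10.72
eef_pos: [0.551, -0.1018, 0.2064]
tcp_rot: [-0.539, 0.449, -0.461, 0.544]
contact_force: [0.1, -0.8, 0.3]
opening: 0.448
```

Run:
```python
from h import *
T,s=pose(); f=s['contact_force'];print(T[:3,3],inB(T[:3,3]),f,f@EX,f@EY,s['opening'])
for n in ['wrist','side']:
    c=cam(n); np.savez(f'/tmp/{n}8.npz',**c); cv2.imwrite(f'pics/{n}8.png',c['pixels'])
delta(B(-.10,ST-.118,.17),down(-80.15))
```

```text
[ 0.551  -0.1018  0.2064] [-0.0487  0.0813  0.2064] [ 0.148  -0.7961  0.2579] 0.009631492278025457 -0.8096439200335994 0.4482474241792666
rot [-0.008   1.5727 -0.0019] shift [-0.0034  0.0295 -0.0486] from [ 0.5479 -0.1007  0.1998]
```

View pics/wrist8.png

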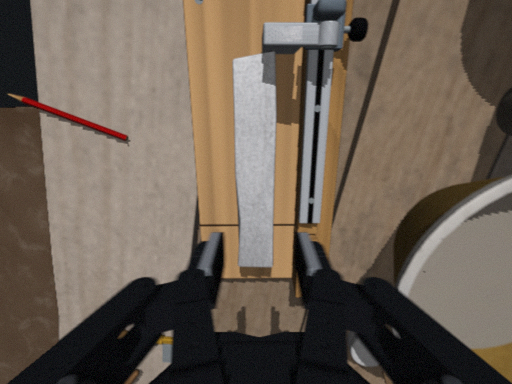

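Request:
jog_arm --deltas '[[[0,0.12,0],[0,0.01,-0.01],0],[[0,0.24,0],[0,0.02,-0.02],0],[[0,0.36,0],[-0.003,0.03,-0.03],0],[[0,0.48,0],[-0.003,0.03,-0.04],0],[[0,0.6,0],[-0.003,0.03,-0.053],0],[[0,0.72,0],[-0.003,0.03,-0.053],0],[[0,0.84,0],[-0.003,0.03,-0.053],0],[[0,0.96,0],[-0.003,0.03,-0.053],0],[[0,1.08,0],[-0.003,0.03,-0.053],0],[[0,1.2,0],[-0.003,0.03,-0.053],0]]'

```text
time: 11.65
eef_pos: [0.4935, -0.1062, 0.1662]
tcp_rot: [0.188, -0.681, 0.682, -0.189]
contact_force: [-0.1, 0.2, 0.5]
opening: -0.001
```

Run:
```python
from h import *
T,s=pose();print(inB(T[:3,3]),s['opening'])
delta(B(-.105,ST-.118,.12),down(-80.15))
```

```text
[-0.1061  0.0867  0.1662] -0.0008476535899994383
rot [-0.0007  0.3667 -0.0013] shift [-0.0007  0.0462  0.001 ] from [ 0.4935 -0.1062  0.1662]
```

Request:
jog_arm --deltas '[[[0,0.12,0],[0,0.02,0],0],[[0,0.24,0],[0,0.04,0],0],[[0,0.367,0],[0,0.06,0],0],[[0,0.367,0],[0,0.06,0],0],[[0,0.367,0],[0,0.06,0],0],[[0,0.367,0],[0,0.06,0],0]]'

```text
time: 12.15
eef_pos: [0.4933, -0.1061, 0.1057]
tcp_rot: [-0.061, 0.705, -0.704, 0.062]
contact_force: [-0.0, -0.3, 0.7]
opening: -0.002
```

Run:
```python
from h import *
T,s=pose();print(inB(T[:3,3]),s['opening'],s['contact_force'])
delta(B(-.105,ST-.118,.035),down(-80.15))
c=cam('wrist'); cv2.imwrite('pics/w9.png',c['pixels'])
```

```text
[-0.1063  0.0869  0.1057] -0.0016446590844223204 [-0.0224 -0.2816  0.6666]
rot [ 0.0004  0.0023 -0.0002] shift [-0.0013  0.0707  0.0009] from [ 0.4933 -0.1061  0.1057]
```

View pics/w9.png

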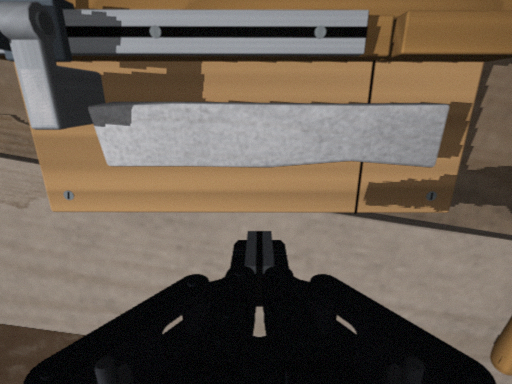

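Request:
jog_arm --deltas '[[[0,0,0],[0,0.035,0],0],[[0,0,0],[0,0.07,0],0],[[0,0,0],[0,0.07,0],0],[[0,0,0],[-0.01,0.07,0],0],[[0,0,0],[-0.018,0.07,0],0],[[0,0,0],[-0.026,0.07,0],0],[[0,0,0],[-0.034,0.07,0],0],[[0,0,0],[-0.04,0.07,0],0],[[0,0,0],[-0.044,0.07,0],0],[[0,0,0],[-0.046,0.07,0],0]]'

```text
time: 13.03
eef_pos: [0.5405, -0.0985, 0.0376]
tcp_rot: [0.061, -0.704, 0.705, -0.063]
contact_force: [-1.8, -1.6, 1.6]
opening: 0.002
```

Run:
```python
from h import *
T,s=pose();f=s['contact_force'];print(inB(T[:3,3]),s['opening'],f,f@EX)
c=cam('wrist'); np.savez('/tmp/w10.npz',**c);cv2.imwrite('pics/w10.png',c['pixels'])
```

```text
[-0.0585  0.0863  0.0376] 0.0016258316448086278 [-1.7592 -1.5649  1.6232] -2.000970007075627
```

View pics/w10.png

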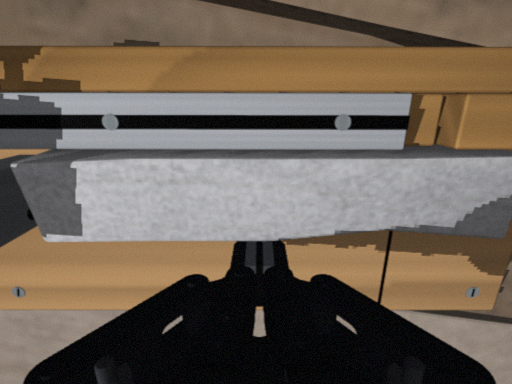

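Request:
jog_arm --deltas '[[[0,0,0],[-0.002,0,0],0],[[0,0,0],[-0.004,0,0],0],[[0,0,0],[-0.005,0,0],0],[[0,0,0],[-0.005,0,0],0]]'

```text
time: 13.42
eef_pos: [0.5438, -0.0976, 0.0372]
tcp_rot: [0.062, -0.704, 0.705, -0.061]
contact_force: [-6.3, -1.9, 5.5]
opening: 0.0
```

Run:
```python
from h import *
T,s=pose();f=s['contact_force'];print(inB(T[:3,3]),f,f@EX)
```

```text
[-0.0551  0.0866  0.0372] [-6.289  -1.9319  5.4945] -6.52676545934858
```

Request:
jog_arm --deltas '[[[0,0,0],[-0.002,0,0],0],[[0,0,0],[-0.004,0,0],0],[[0,0,0],[-0.004,0,0],0]]'

```text
time: 13.67
eef_pos: [0.5437, -0.0975, 0.0371]
tcp_rot: [-0.067, 0.704, -0.704, 0.057]
contact_force: [-15.7, -3.8, 11.5]
opening: -0.002
```

Run:
```python
from h import *
T,s=pose();f=s['contact_force'];print(inB(T[:3,3]),f,f@EX)
```

```text
[-0.0552  0.0867  0.0371] [-15.7122  -3.8279  11.5439] -16.135445213879333
```

Request:
jog_arm --deltas '[[[0,0,0],[0.015,0,0],0],[[0,0,0],[0.03,0,0],0],[[0,0,0],[0.03,-0.04,0],0],[[0,0,0],[0.03,-0.08,0],0],[[0,0,0],[0.03,-0.12,0],0],[[0,0,0],[0.02,-0.16,0],0],[[0,0,0],[0.02,-0.18,0],0],[[0,0,0],[0.02,-0.18,0],0]]'

```text
time: 14.33
eef_pos: [0.5304, -0.102, 0.2248]
tcp_rot: [0.063, -0.703, 0.706, -0.062]
contact_force: [0.2, -1.1, 0.3]
opening: -0.003
```

```bash
cat > chk.py <<'E'
from h import *
import sys
T,s=pose();print(inB(T[:3,3]),s['time'])
c=cam('wrist'); cv2.imwrite('pics/%s.png'%sys.argv[1],c['pixels']); np.savez('/tmp/%s.npz'%sys.argv[1],**c)
P=pts(c); z=P[...,2]
Q=(P-O)@np.c_[EX,EY,[0,0,1]]
m=((z>.048)&(z<.0605)&(c['range_z']>0)&(Q[...,0]<-.001)&(Q[...,0]>-.09)&(Q[...,1]<.23)).astype(np.uint8)
n,l,st,_=cv2.connectedComponentsWithStats(m); i=1+np.argmax(st[1:,4]); q=Q[l==i]
print(st[i],np.median(q[:,2]),np.percentile(q[:,0],[1,99]),'y',np.percentile(q[:,1],[.3,99.7]))
k=(z>.075)&(z<.088)&(Q[...,0]<-.01)&(Q[...,0]>-.055)&(Q[...,1]>.1)&(Q[...,1]<.24)
if k.sum(): print('arm y',np.percentile(Q[k][:,1],[1,99]),'z',np.median(Q[k][:,2]),'x',np.percentile(Q[k][:,0],[1,99]))
E
python3 chk.py w11
```

```text
[-0.069   0.0846  0.2248] 14.3333
[ 145  109  229   40 8450] 0.055188106127940256 [-0.0437 -0.0012] y [-0.038   0.2044]
arm y [0.2036 0.2213] z 0.08274074095249179 x [-0.0434 -0.0101]
```

View pics/w11.png

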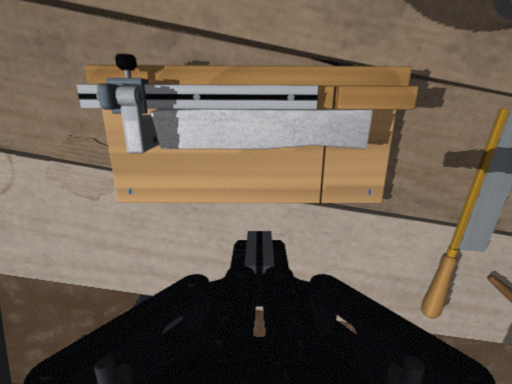

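Run:
```python
from h import *
delta(B(-.028,-.068,.11),down(-80.15))
```

```text
rot [-0.0021  0.0048  0.0067] shift [-0.0426  0.1112  0.1534] from [ 0.5286 -0.1014  0.2212]
```

Request:
jog_arm --deltas '[[[0,0,0],[-0.01,0,0.035],0],[[0,0,0],[-0.02,0,0.075],0],[[0,0.005,0.006],[-0.03,0.02,0.115],0],[[0,0.005,0.006],[-0.043,0.05,0.15],0],[[0,0.005,0.006],[-0.043,0.09,0.153],0],[[0,0.005,0.006],[-0.043,0.12,0.153],0],[[0,0.005,0.006],[-0.043,0.12,0.153],0],[[0,0.005,0.006],[-0.043,0.12,0.153],0]]'

```text
time: 15.05
eef_pos: [0.5943, -0.2432, 0.0964]
tcp_rot: [-0.063, 0.706, -0.703, 0.058]
contact_force: [-0.1, -0.7, 1.0]
opening: 0.002
```

```bash
python3 chk.py w12
python3 - <<'E'
from h import *
delta(B(-.028,-.068,.036),down(-80.15))
E
```

```text
[-0.0302 -0.0655  0.0964] 15.05
[    0   174   226    57 12001] 0.05504578659143519 [-0.0424 -0.0013] y [-0.0394  0.1241]
rot [-0.0001 -0.0002  0.0026] shift [-0.0004  0.0641  0.0012] from [ 0.5964 -0.2442  0.1001]
```

View pics/w12.png

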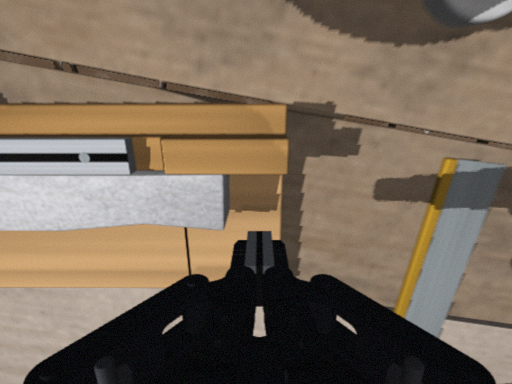

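Request:
jog_arm --deltas '[[[0,0,0],[0,0.035,0],0],[[0,0,0],[0,0.063,0],0],[[0,0,0],[0,0.063,0],0],[[0,0,0],[0,0.063,-0.005],0],[[0,0,0],[0,0.063,-0.01],0],[[0,0,0],[0,0.063,-0.013],0],[[0,0,0],[0,0.063,-0.015],0],[[0,0,0],[0,0.063,-0.015],0]]'

```text
time: 15.77
eef_pos: [0.5959, -0.231, 0.0406]
tcp_rot: [0.06, -0.702, 0.707, -0.062]
contact_force: [1.6, -3.5, 2.8]
opening: 0.0
```

Run:
```python
from h import *
T,s=pose();f=s['contact_force'];print(inB(T[:3,3]),f,f@EX,f@EY)
```

```text
[-0.0265 -0.0537  0.0406] [ 1.5722 -3.5299  2.822 ] 0.9451268544571109 -3.746806805182859
```

Contact has started, so I push a little more.

Request:
jog_arm --deltas '[[[0,0,0],[0,0,-0.002],0],[[0,0,0],[0,0,-0.004],0],[[0,0,0],[0,0,-0.004],0]]'

```text
time: 16.02
eef_pos: [0.5961, -0.2307, 0.0423]
tcp_rot: [0.06, -0.699, 0.709, -0.063]
contact_force: [-0.4, -11.0, -0.2]
opening: 0.001
```

Run:
```python
from h import *
T,s=pose();f=s['contact_force'];print(inB(T[:3,3]),f,f@EX,f@EY)
```

```text
[-0.0263 -0.0535  0.0423] [ -0.3823 -11.0023  -0.2156] -2.2588449751245308 -10.774684691984698
```

Request:
jog_arm --deltas '[[[0,0,0],[0,0,0.01],0],[[0,0,0],[0,-0.03,0.012],0],[[0,0,0],[0,-0.07,0.012],0],[[0,0,0],[0,-0.11,0.01],0],[[0,0,0],[0.02,-0.12,-0.03],0],[[0,0,0],[0.04,-0.12,-0.07],0],[[0,0,0],[0.06,-0.12,-0.11],0],[[0,0,0],[0.06,-0.12,-0.14],0],[[0,0,0],[0.06,-0.12,-0.14],0],[[0,0,0],[0.06,-0.12,-0.14],0]]'

```text
time: 16.85
eef_pos: [0.5111, -0.0996, 0.1601]
tcp_rot: [0.061, -0.7, 0.709, -0.064]
contact_force: [0.9, -0.6, 0.6]
opening: -0.0
```

```bash
cat > tilt.py <<'E'
from h import *
import sys
a,back=float(sys.argv[1]),float(sys.argv[2])
Rt=down(-80.15)@R.from_rotvec([0,0,a]).as_matrix(); print('y axis in board',[Rt[:,1]@EX,Rt[:,1]@EY,Rt[2,1]])
T,s=pose();f=s['contact_force'];print(inB(T[:3,3]),f,f@EX,f@EY,s['qpos'])
delta(B(-.045,.09,.056)-back*Rt[:,1],Rt)
E
python3 tilt.py .75 .05; python3 chk.py w13
```

```text
y axis in board [np.float64(0.6816387600233342), np.float64(4.098714443955844e-17), np.float64(-0.7316888688738208)]
[-0.0876  0.0902  0.1601] [ 0.8694 -0.5713  0.5716] 0.7588915840326709 -0.7116271273694319 [-0.3832  0.0124  2.0209 -0.01    1.098   1.0155]
rot [-0.0106  0.0094  0.746 ] shift [-0.0083  0.0676 -0.0006] from [ 0.5111 -0.0996  0.1601]
[-0.0876  0.0902  0.1601] 16.85
[  119    90   292    52 13941] 0.05519822856065465 [-0.0438 -0.0014] y [-0.0379  0.2046]
arm y [0.2037 0.2214] z 0.08276680145730318 x [-0.0432 -0.0101]
```

View pics/w13.png

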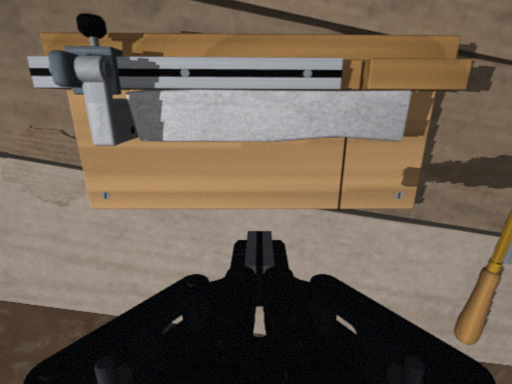

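Request:
jog_arm --deltas '[[[0,0,0.12],[0,0,0],0],[[0,0,0.24],[0,0,0],0],[[-0.003,0.003,0.36],[-0.002,0.01,0],0],[[-0.006,0.005,0.48],[-0.004,0.03,0],0],[[-0.01,0.009,0.6],[-0.006,0.05,0],0],[[-0.01,0.009,0.72],[-0.008,0.06,0],0],[[-0.01,0.009,0.745],[-0.008,0.067,0],0],[[-0.01,0.009,0.745],[-0.008,0.067,0],0],[[-0.01,0.009,0.745],[-0.008,0.067,0],0],[[-0.01,0.009,0.745],[-0.008,0.067,0],0]]'

```text
time: 17.73
eef_pos: [0.5201, -0.1015, 0.093]
tcp_rot: [0.202, 0.678, -0.634, 0.313]
contact_force: [0.2, -0.7, 0.3]
opening: -0.0
```

```bash
python3 tilt.py .75 .01;python3 -c "
from h import *
for n in ['side','scene']:
    c=cam(n); cv2.imwrite(f'pics/{n}14.png',c['pixels'])
    "
```

```text
y axis in board [np.float64(0.6816387600233342), np.float64(4.098714443955844e-17), np.float64(-0.7316888688738208)]
[-0.0791  0.0868  0.093 ] [ 0.1859 -0.7315  0.2963] 0.05798453441500351 -0.7524895687042783 [-0.6245 -0.0955  2.4168  1.1601  0.5569 -0.1661]
rot [-0.0021 -0.0025  0.0023] shift [ 0.0002  0.0403 -0.0033] from [ 0.5201 -0.1015  0.093 ]
```

View pics/side14.png

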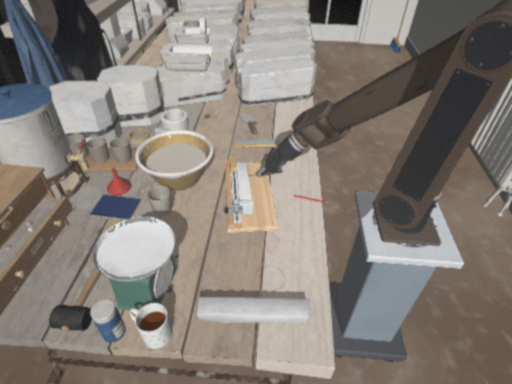

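Request:
jog_arm --deltas '[[[0,0,0],[0,0.015,-0.001],0],[[0,0,0],[0,0.03,-0.003],0],[[0,0,0],[0,0.042,-0.003],0],[[0,0,0],[0,0.045,-0.003],0],[[0,0,0],[0,0.045,-0.003],0]]'

```text
time: 18.25
eef_pos: [0.5524, -0.0936, 0.0625]
tcp_rot: [0.202, 0.677, -0.634, 0.315]
contact_force: [0.6, -0.2, 1.0]
opening: -0.005
```

```bash
cat > st.py <<'E'
from h import *
T,s=pose();f=s['contact_force'];print('tcp B',inB(T[:3,3]),'F x,y,z',f@EX,f@EY,f[2],'axial',f@T[:3,1],s['time'])
E
python3 st.py; python3 tilt.py .75 0
```

```text
tcp B [-0.0459  0.0891  0.0625] F x,y,z 0.5953566272202997 -0.3142968705902951 0.9795364956781797 axial -0.30915858297771814 18.25
y axis in board [np.float64(0.6816387600233342), np.float64(4.098714443955844e-17), np.float64(-0.7316888688738208)]
[-0.0459  0.0891  0.0625] [ 0.6403 -0.2078  0.9795] 0.5953566272202997 -0.3142968705902951 [-0.56    0.0486  2.3566  1.3253  0.4872 -0.3062]
rot [-0.0025  0.002  -0.0009] shift [ 0.0038  0.0054 -0.001 ] from [ 0.5524 -0.0936  0.0625]
```

Request:
jog_arm --deltas '[[[0,0,0],[0.003,0.003,0],0],[[0,0,0],[0.003,0.006,0],0],[[0,0,0],[0.003,0.008,0],0],[[0,0,0],[0.003,0.008,0],0]]'

```text
time: 18.58
eef_pos: [0.5556, -0.0935, 0.0556]
tcp_rot: [0.202, 0.676, -0.634, 0.316]
contact_force: [-13.9, -0.2, 13.3]
opening: -0.0
```

```bash
python3 st.py
```

```text
tcp B [-0.0427  0.0887  0.0556] F x,y,z -13.699579274549754 2.2164337013754127 13.294480250442643 axial -19.07428169411559 18.5833
```

```bash
python3 chk.py w15; python3 st.py; python3 -c "
from h import *
c=cam('side'); cv2.imwrite('pics/side15.png',cv2.resize(c['pixels'][120:260,190:330],None,fx=4,fy=4,interpolation=cv2.INTER_CUBIC))
c=cam('scene'); cv2.imwrite('pics/scene15.png',cv2.resize(c['pixels'][140:260,120:420],None,fx=2.6,fy=2.6,interpolation=cv2.INTER_CUBIC))
"; python3 st.py
```

```text
[-0.0427  0.0887  0.0556] 18.5833
[   30   180   446    71 25926] 0.055101399850171776 [-0.0445 -0.0022] y [-0.0376  0.2108]
arm y [0.2031 0.2211] z 0.08246999584163438 x [-0.0445 -0.0105]
tcp B [-0.0428  0.0887  0.0556] F x,y,z -12.8803595412589 2.174847408133925 10.923506983100337 axial -16.783386957700078 18.6333
tcp B [-0.0428  0.0887  0.0557] F x,y,z -10.54722225745716 1.2116461262147844 10.35963188269883 axial -14.774716390711875 18.7333
```

View pics/w15.png

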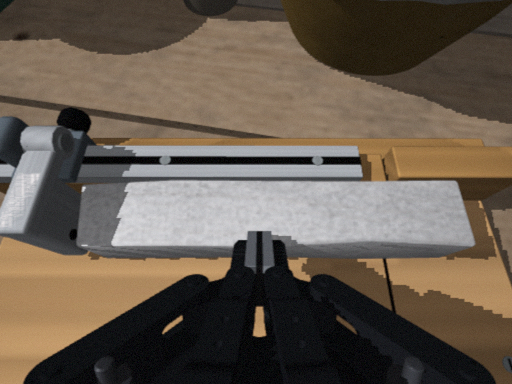

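View pics/side15.png

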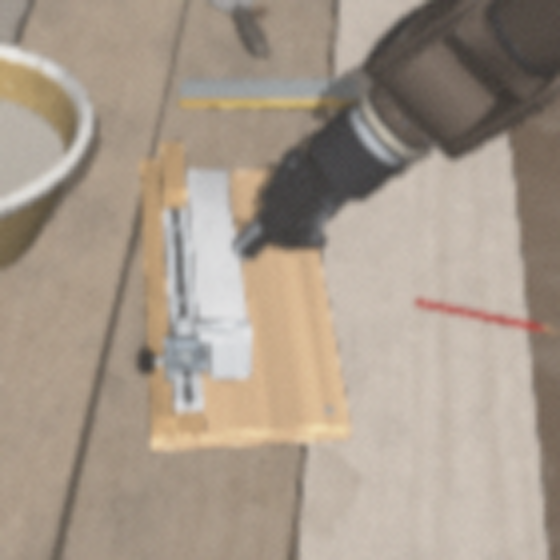

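View pics/scene15.png

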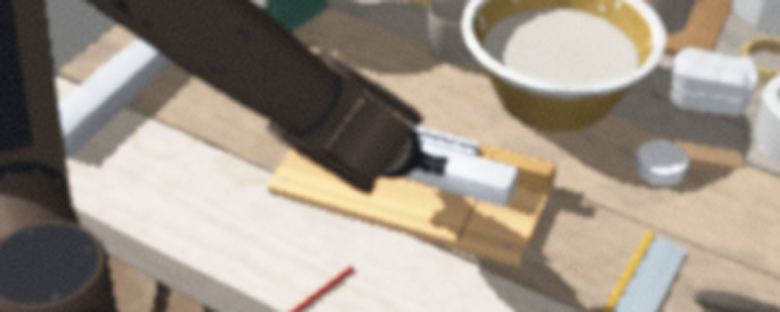

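```bash
for i in 1 2 3 4; do python3 -c "
from h import *
cam('side');cam('side')"; python3 st.py; done
```

```text
tcp B [-0.0428  0.0887  0.0557] F x,y,z -9.783116510999294 1.192465182964781 10.055254738359418 axial -14.030312789205677 18.8333
tcp B [-0.0428  0.0887  0.0557] F x,y,z -10.551853062108139 1.1605061179662741 10.53264449480712 axial -14.904103434858172 18.9333
tcp B [-0.0428  0.0887  0.0557] F x,y,z -10.78206379621021 0.7671156207067231 10.879117039308042 axial -15.313059051148523 19.0333
tcp B [-0.0428  0.0887  0.0557] F x,y,z -10.553985841210112 1.4795850015388199 9.83993239861558 axial -14.400798654357521 19.1333
```

```bash
python3 -c "
from plant import ctrl
print(ctrl.sign_off())"; python3 st.py
```

```text
the job is handed in; nothing more can be done
None
the job is handed in; nothing more can be done
```

I finished the job at about 19 s of robot time and handed it in. The stop is down and the short batten is held against the fence and stop. The interface gives no verdict, so these are my own last checks:

- **Flip stop:** I pulled it down from behind. The top of the arm measured level at 82.7 mm along its length (about 83 mm expected when fully down).
- **Short batten:** it lies across the slot, with its right end about 39 mm to the right of it. It stopped firmly when pushed against the fence (about 16 N) and against the stop (about 11 N). The camera shows it level and square. I read its left end about 1 mm past the stop face, which is within measuring error.
- **Final push:** closed fingers press the top front edge at about 43° from vertical, 89 mm to the stop's side of the slot. The push settled at about 14.7 N: roughly 10.5 N into the fence and 10 N down. It first read 19 N, then held steady for the last 0.3–0.4 s.
- **Long batten and saw:** nothing touched either one, and neither looks moved in the last pictures. I did not measure their positions again at the very end.

I found no failed checks. Camera depth and the stated dimensions disagreed by 1–2 mm, such as a deck width in front of the fence of 122.6 mm instead of 125 mm. I relied on contact forces rather than the camera for the final fit.

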